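Close the herb canisters with their own lids from the drying rack

TASK

Two steel herb canisters stand open on the bottling bench, one square and one round, and their washed lids are drying on the sloping rack. Put on each canister the lid that matches its shape, pushed fully home, without shifting the canisters from their places. Leave the oblong spare lid on the rack, and leave the bottles and the mortar alone.

Things in the scene. Friction and masses are not known exactly. Their poses are not given: they have to be found in the camera images.
- lid_square: Loose white plastic lid, 66 mm square outside, 62 mm inside. Origin: centre of its skirt's lower edge; z out through its top. Skirt 2 mm thick, 12 mm deep inside; top face at z 15 mm. On it a grey bar grip 40 mm long (along x), 14 mm thick (y), from z 15 to 39 mm. Starts skirt down on the sloping rack, low edge at the lip. Fits the square canister at any quarter turn; sides parallel to x and y.
- lid_round: Loose white plastic lid, 66 mm diameter outside, 62 mm inside. Origin: centre of its skirt's lower edge; z out through its top. Skirt 2 mm thick, 12 mm deep inside; top face at z 15 mm. On it a grey bar grip 40 mm long (along x), 14 mm thick (y), from z 15 to 39 mm. Starts skirt down on the sloping rack, low edge at the lip. It fits the round canister, at any turn.
- lid_oblong: Loose white plastic lid, oblong, 66 mm (x) by 40 mm (y) outside. Origin: centre of its skirt's lower edge; z out through its top. Skirt 2 mm thick, 12 mm deep inside; top face at z 15 mm. On it a grey bar grip 40 mm long (along x), 14 mm thick (y), from z 15 to 39 mm. Starts skirt down on the sloping rack, low edge at the lip. It is a spare and stays on the rack.
- can_square: Loose open square steel canister with a rounded rim, 59 mm square over the rim, 58 mm below it, 85 mm high, about 450 g. Origin: centre of its underside on the bench; z up, its sides parallel to its x and y. With the square lid fully home the lid's origin is 73 mm above this origin.
- can_round: Loose open round steel canister, 59 mm diameter, narrowing to 56 mm in the top 3 mm, 105 mm high, about 450 g. Origin: centre of its underside on the bench; z up. With the round lid fully home the lid's origin is 93 mm above this origin.
- rack: Fixed wooden drying rack, 320 mm wide (its y). Its board rises 35 degrees along its x, away from the robot, 90 mm long, with a 6 mm lip at the low edge. Origin: on the bench, 30 mm straight below the inside corner of board and lip. Three lids lie on it side by side, about 100 mm apart, in any order, tops facing up and towards the robot.
- bottle_tall: Loose amber bottle with white cap, diameter 48 mm, 120 mm high; bystander. Origin: centre of its underside.
- bottle_small: Loose amber bottle with white cap, diameter 42 mm, 85 mm high; bystander. Origin: centre of its underside.
- mortar: Loose white ceramic bowl, 80 mm diameter, 50 mm high; bystander. Origin: centre of its underside.

How it is judged:
At the end, for the whole second after the job is handed in: Square lid on square canister, round lid on round: each fully home (within 3 mm), centred within 4 mm, level within 3 degrees (0.06 rad), at rest. Canisters upright, within 30 mm of their starts; oblong lid within 20 mm, bottles and mortar within 30 mm of theirs (z of lid_square in the frame of can_square between 0.067 and 0.076 m and horizontal distance between lid_square and can_square below 0.004 m and angle between the z axis of lid_square and the z axis of can_square, either way round below 0.06 rad and angle between each of can_square, can_round's own z axis and vertical below 0.05 rad and distance of each of can_square, can_round, bottle_tall, bottle_small, mortar from where it was at the start of the episode below 0.03 m and linear speed of each of lid_square, can_square, lid_round, can_round below 0.01 m/s and z of lid_round in the frame of can_round between 0.087 and 0.096 m and horizontal distance between lid_round and can_round below 0.004 m and angle between the z axis of lid_round and the z axis of can_round, either way round below 0.06 rad and distance of lid_oblong from where it was at the start of the episode below 0.02 m); the robot touches nothing.
It fails at once if a bystander (either bottle or the mortar) is pushed more than 30 mm or tipped more than 20 degrees (distance of any of bottle_tall, bottle_small, mortar from where it was at the start of the episode above 0.03 m or angle between any of bottle_tall, bottle_small, mortar's own z axis and vertical above 0.35 rad).
It fails at once if the oblong spare lid is moved more than 20 mm (distance of lid_oblong from where it was at the start of the episode above 0.02 m).
It fails at once if a canister is tipped more than 20 degrees (angle between any of can_square, can_round's own z axis and vertical above 0.35 rad).
It also fails if it takes over 72 s, if anything falls off the work surface, if the arm or the gripper's body presses on something with over 40 N, if the wrist force passes 120 N, or if a joint passes its speed limit or range.

ROBOT

A 6-joint arm with a two-finger parallel gripper is mounted at the origin on the work surface. World frame = base frame: x ahead of the robot, y to its left, z up, the work surface at z = 0. Lengths are in m, angles in rad, forces in N, time in s.
With the tool pointing down it reaches from about 0.375 to 0.975 m from the base axis. Payload 3.8 kg.
Tool frame: the origin (TCP) lies at the very end of the fingers, on their centre line; the grasp point (between the pads) lies 19 mm behind it (tcp_to_grasp is the distance from the TCP to the grasp point, in m); z points along the fingers, x is the direction in which the jaws open and shut, and the axes are right-handed (so a half turn about z gives the same grasp; the last joint's range is limited). The gripper opens to 85 mm and grips with 20 to 120 N. Pads are 22 mm wide; open, the fingers measure 114 mm over their backs; the gripper's body (76 mm by 85 mm) begins 54 mm behind the grasp point. The pads swing forward as they close: fully open they stand 13 mm farther back than shut.
Start: joints at [-1.196, 0.264, 1.604, -0, 1.274, -0.037], TCP at [0.27, -0.619, 0.231] pointing down, gripper open.
Joint ranges: [-2.63, 2.63], [-0.94, 2.18], [0.31, 2.57], [-1.31, 4.45], [0, 2.66], [-2.55, 2.55]. Speed limits (rad/s): [2.57, 2.57, 3.14, 3.14, 3.14, 3.14].

INTERFACE

Orientations are given as a rotation vector (axis times angle).
In Python, from bench import * gives the robot as it stands.
- The arm moves only by the tool carry_out, never from a script. Its argument "commands" is a list of rows, each a list of 2 entries, a list of its own where there are three numbers: the shift along the tool's x, y, z in cm, then the turn about the tool's z in degrees. A call has 1 to 10 rows; each row shifts and turns the pose as measured when the row begins, along the tool's axes as they then stand; what a row does not reach is not made up. A row lasts 1/8 s, in which the tool goes at most 62.5 mm and 10.7 degrees, less where a joint would pass 70% of its speed; a pose out of reach is approached as far as the arm can. A call with a gripper value outside its range is refused whole. "grip" is the opening, from 0 (shut) to 1 (fully open), set as the call begins (left out, the last holds). The fingers move at their own pace and stop on an object; "grip_force" is the grip in N (left out, the last holds). Time passes only in rows, so rows that do not move let the fingers close. It gives the time, the measured TCP pose, the force and the opening at its end, in the units of the state.
- state(): the state, without advancing time (a new reading comes with each control period).
- snapshot(name): name is "side" or "top" or "wrist"; returns a dict with "pixels" (384x512x3 uint8, blue, green, red), "intrinsics" (3x3 intrinsics, pixels), "view" (4x4, takes a point from world to camera coordinates); the wrist camera has in their place "tool_from_camera" (4x4, takes a point from camera to tool coordinates, whose origin is the TCP and whose axes are the tool frame's). Camera axes: x right, y up, looking along -z (the intrinsics and any distortion apply to the point x, -y, -z); pixel columns grow to the right and rows downward; lengths in m; the calibration is good to about 2 mm. A picture is of the moment at which its call begins: read the wrist's pose just before it. There is no depth.
- job_done(): hands the job in, once; it reports no verdict.
Trained networks look in the newest picture that a camera, given by its name, has taken for a name from the list of things; names that differ only in an ending like _2 or _b are one class to them, and where a whole thing is asked for, a point or a joint stands for the part that bears it (a point fixed in the world has none). Each returns a list of dicts, best first, with "p" (0 to 1); they miss things now and then, are a little off and sometimes report something else, mostly with a low value. They report only what shows in the picture. A call takes as long as a camera call.
- look_for(camera, label): "position" ([x, y, z] in m, in world coordinates, good to about 4 mm: the middle of the surface that is visible of it).
- place_of(camera, label): "position" ([x, y, z] in m, in world coordinates, good to about 4 mm: a listed point, or the origin of a listed thing).
The state is a dict: "clock": time; "joints": joint angles; "joint_velocities": joint speeds; "effort": joint torques, N m; "eef_pos": TCP position; "ee_rot": TCP orientation; "force": force on the tool from outside, world axes, zero at the start; "torque": the same for the moment, N m; "grip_width": finger opening in m.
Only numpy, scipy, OpenCV 4.12 (cv2) and the standard library are available. Lean on these libraries where they do the work, as an engineer would, in place of code of your own. Each camera call takes 0.05 s, during which the arm holds its last target. There are 200 camera calls.

## Working session

There is one attempt and no reset: what is moved stays moved. The work goes in short steps, Python scripts to look and compute and a tool call to move; the robot and the scene stay as the last step left them, time stands still between calls to the robot, and variables do not carry over. Pictures are saved under pics/ and viewed, about 8 in all and at most 12, crops included, and the job is handed in when it is done.

Besides the shell and the picture viewer there is one more tool, called after "Emit:" as name(argument=value, ...) on one line, values as JSON. carry_out: Moves the arm, as the interface text tells. Its arguments: {"type":"object","properties":{"commands":{"type":"array","items":{"type":"array"}},"grip":{"type":"number"},"grip_force":{"type":"number"}},"required":["commands"]}

```bash
ls; mkdir -p pics
python3 - <<'E'
from bench import *
import cv2, numpy as np
s=state(); print(s)
ims=[]
for c in ("top","side"):
    d=snapshot(c); cv2.imwrite(f"pics/{c}0.png",d["pixels"]); print(c,np.round(d["intrinsics"],1).tolist(),np.round(d["view"],3).tolist(),[k for k in d])
    for l in ["lid_square","lid_round","lid_oblong","can_square","can_round","rack","bottle_tall","bottle_small","mortar"]:
        r=place_of(c,l); print(c,l,[(np.round(a["position"],3).tolist(),round(a["p"],2)) for a in r[:2]])
E
```

```text
pics
{'clock': 0.0, 'joints': array([-1.19590954e+00,  2.64772580e-01,  1.60538439e+00,  3.90000259e-06,
        1.27367249e+00, -3.68931320e-02]), 'joint_velocities': array([ 0.00057471, -0.00012386,  0.00047299,  0.00066703,  0.00226033,
        0.00044589]), 'effort': array([ 5.66376930e-04, -5.15111303e+01, -3.67310107e+01,  1.58532720e-05,
        1.29511720e-02, -8.58174587e-06]), 'eef_pos': array([ 0.26990006, -0.61789798,  0.22994331]), 'ee_rot': array([-2.6275847 ,  1.71966642,  0.00286238]), 'force': array([ 1.2501702 , -0.3880533 , -0.10791333]), 'torque': array([ 0.00838662,  0.01559171, -0.02406392]), 'grip_width': 0.08573523345022828}
top [[381.2, 0.0, 252.9], [0.0, 381.2, 187.9], [0.0, 0.0, 1.0]] [[-0.015, -0.999, -0.029, 0.077], [0.995, -0.018, 0.094, -0.552], [-0.094, -0.027, 0.995, -1.009], [0.0, 0.0, 0.0, 1.0]] ['pixels', 'intrinsics', 'view']
top lid_square [([0.594, -0.187, 0.05], 0.78), ([0.4, -0.036, 0.004], 0.5)]
top lid_round [([0.606, -0.082, 0.05], 0.75)]
top lid_oblong [([0.589, -0.278, 0.049], 0.92)]
top can_square [([0.472, 0.334, -0.002], 0.94)]
top can
[... 168 characters left out ...]
001], 0.51)]
top mortar [([0.399, -0.036, -0.002], 0.82)]
side [[371.7, 0.0, 255.7], [0.0, 371.7, 191.3], [0.0, 0.0, 1.0]] [[0.989, -0.149, 0.01, -0.542], [0.1, 0.708, 0.699, -0.131], [-0.111, -0.691, 0.715, -0.759], [0.0, 0.0, 0.0, 1.0]] ['pixels', 'intrinsics', 'view']
side lid_square [([0.601, -0.184, 0.048], 0.66)]
side lid_round [([0.605, -0.077, 0.046], 0.63)]
side lid_oblong [([0.593, -0.277, 0.046], 0.85)]
side can_square [([0.469, 0.334, 0.001], 0.74)]
side can_round [([0.483, 0.159, 0.001], 0.82)]
side rack [([0.572, -0.174, -0.002], 0.59)]
side bottle_tall [([0.665, 0.194, -0.002], 0.83)]
side bottle_small [([0.465, 0.333, 0.001], 0.65)]
side mortar [([0.4, -0.035, -0.001], 0.76)]
```

Run:
```python
import cv2, numpy as np
a=cv2.imread("pics/top0.png")
b=cv2.imread("pics/side0.png")
cv2.imwrite("pics/both.png",np.vstack([cv2.resize(a,(800,600)),])); 
cv2.imwrite("pics/sidebig.png",cv2.resize(b,(800,600)))
```

```text
(no output)
```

View pics/both.png

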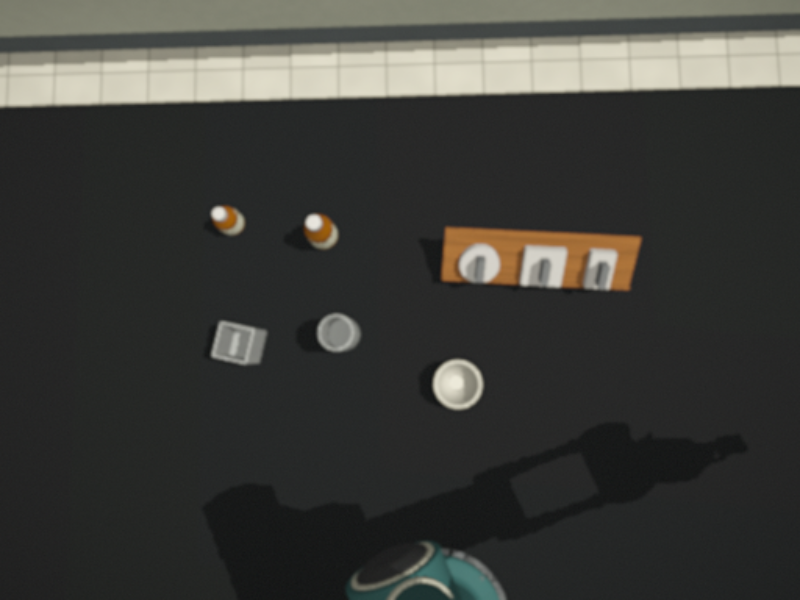

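The top view (scaled 800x600) shows the round lid at (480,263), the square at (543,268) and the oblong at (600,270). Their bars run up the slope. The cans are at (238,343), square and slightly turned, and (338,333), round. All of this agrees with the networks.

```bash
cat > h.py <<'E'
from bench import *
import cv2, numpy as np
from scipy.spatial.transform import Rotation as Ro
def pose():
    s=state(); return np.array(s["eef_pos"]),Ro.from_rotvec(s["ee_rot"]).as_matrix(),s
def yaw(R): return np.degrees(np.arctan2(R[1,0],R[0,0]))   # of tool x
def plan(p,yw=None):
    """shift in tool cm (present axes) and turn about tool z in deg, turn to be done LAST"""
    P,R,s=pose(); d=R.T@(np.array(p)-P)*100
    t=None
    if yw is not None:
        t=-(yw-yaw(R)); t=(t+90)%180-90
    print("shift cm",d.round(2),"turn",t,"q6",s["joints"][5].round(2),"yaw",yaw(R).round(1),"pos",P.round(4))
def wrist(name=None):
    P,R,s=pose(); d=snapshot("wrist")
    T=np.eye(4);T[:3,:3]=R;T[:3,3]=P
    if name: cv2.imwrite(f"pics/{name}.png",d["pixels"])
    return d["pixels"],d["intrinsics"],T@d["tool_from_camera"],d["tool_from_camera"]
def proj(X,K,W):  # world from camera W
    C=np.linalg.inv(W); c=(C[:3,:3]@np.atleast_2d(X).T).T+C[:3,3]
    return np.c_[K[0,0]*c[:,0]/-c[:,2]+K[0,2], K[1,1]*-c[:,1]/-c[:,2]+K[1,2]]
def unproj(uv,z,K,W):
    uv=np.atleast_2d(uv); r=np.c_[(uv[:,0]-K[0,2])/K[0,0],-(uv[:,1]-K[1,2])/K[1,1],-np.ones(len(uv))]
    d=r@W[:3,:3].T; o=W[:3,3]; return o+d*((z-o[2])/d[:,2])[:,None]
E
python3 - <<'E'
from h import *
im,K,W,t=wrist(); print(K.round(1).tolist(),t.round(3).tolist())
P,R,s=pose(); print(R.round(3).tolist())
plan([0.56,-0.13,0.23],90)
plan([0.56,-0.13,0.23],-90)
E
```

```text
[[321.8, 0.0, 253.9], [0.0, 321.8, 193.2], [0.0, 0.0, 1.0]] [[1.0, 0.001, -0.0, 0.0], [0.0, -0.946, -0.324, -0.084], [-0.001, 0.324, -0.946, -0.142], [0.0, 0.0, 0.0, 1.0]]
[[0.4, -0.916, 0.0], [-0.916, -0.4, -0.0], [0.0, -0.0, -1.0]]
shift cm [-33.17 -46.12   0.13] turn 23.59379770334658 q6 -0.04 yaw -66.4 pos [ 0.2702 -0.6186  0.2313]
shift cm [-33.17 -46.12   0.13] turn 23.593797703346567 q6 -0.04 yaw -66.4 pos [ 0.2702 -0.6186  0.2313]
```

Emit:
carry_out(commands=[[[0,0,0],8],[[0,0,0],8],[[0,0,0],7.6]], grip=0.55, grip_force=40)

```text
clock: 1.42
eef_pos: [0.2702, -0.6186, 0.2313]
ee_rot: [2.207, -2.236, 0.0]
force: [0.1, 0.3, 0.2]
grip_width: 0.0468
```

Emit:
carry_out(commands=[[[-4.85,-3.4,0],0],[[-4.85,-3.4,0],0],[[-4.85,-3.4,0],0],[[-4.85,-3.4,0],0],[[-4.85,-3.4,0],0],[[-4.85,-3.4,0],0],[[-4.85,-3.4,0],0],[[-4.85,-3.4,0],0],[[-4.85,-3.4,0],0],[[-4.85,-3.4,0],0]])

```text
clock: 2.68
eef_pos: [0.627, -0.13, 0.2327]
ee_rot: [-2.195, 2.247, -0.012]
force: [0.2, -1.2, -0.5]
grip_width: 0.0468
```

Run:
```python
from h import *
plan([0.61,-0.134,0.22],-90); print(state()["clock"],state()["grip_width"])
im,K,W,t=wrist("w1")
for l in ["lid_square","lid_round","lid_oblong","rack"]:
  for r in place_of("wrist",l)[:2]: print(l,np.round(r["position"],3),round(r["p"],2),proj(r["position"],K,W).round(0))
cv2.imwrite("pics/w1b.png",cv2.resize(im,(800,600)))
```

```text
shift cm [0.44 1.7  1.26] turn -1.331439523544276 q6 1.35 yaw -91.3 pos [ 0.627  -0.13    0.2327]
2.675 0.04684267870545486
lid_square [ 0.597 -0.183  0.047] 0.72 [[303. 195.]]
lid_round [ 0.606 -0.077  0.048] 0.71 [[204. 189.]]
lid_oblong [ 0.591 -0.28   0.05 ] 0.8 [[393. 199.]]
rack [0.483 0.164 0.   ] 0.49 [[ 35. 270.]]
```

View pics/w1b.png

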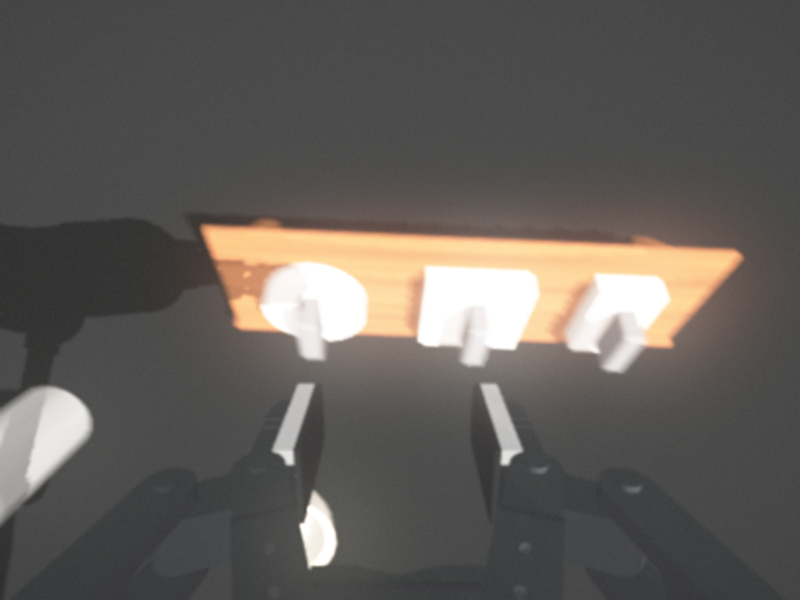

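```bash
cat >> h.py <<'E'
def lidR(psi,roll=0):
    return Ro.from_euler("ZYZ",[psi,-35,roll],degrees=True).as_matrix()
def drawlid(im,K,W,T0,R,shape,s,off):
    def L(P,c):
        q=((proj(np.array(P)@R.T+T0,K,W)-off)*s).astype(int); cv2.polylines(im,[q.reshape(-1,1,2)],True,c,1)
    a=np.linspace(0,2*np.pi,40)
    for z in (0,.015):
        L(np.c_[.033*np.cos(a),.033*np.sin(a),z+0*a] if shape=="round" else [[x*.033,y*.033,z] for x,y in((1,1),(1,-1),(-1,-1),(-1,1))],(0,0,255) if z else (0,160,0))
    for z in (.015,.039): L([[x*.02,y*.007,z] for x,y in((1,1),(1,-1),(-1,-1),(-1,1))],(255,0,0) if z>.03 else (255,255,0))
E
python3 - <<'E'
from h import *
im,K,W,t=wrist("w2")
im2=im.copy()
# board upper corners
u=unproj([[129,145],[475,160]],0.082,K,W); print(u.round(3)); d=u[0]-u[1]; psi=-np.degrees(np.arctan2(d[0],d[1])); print("psi",psi,"len",np.linalg.norm(d))
s=4;off=np.array([150,140]);c=cv2.resize(im[140:280,150:350],None,fx=s,fy=s,interpolation=cv2.INTER_CUBIC)
c=(c.astype(float)/255)**1.8*255; c=c.astype(np.uint8)
for n,p in (("round",[.606,-.079,.048]),("square",[.598,-.184,.048])):
    drawlid(c,K,W,np.array(p),lidR(psi),n,s,off)
cv2.imwrite("pics/w2c.png",c)
E
```

```text
[[ 0.659 -0.019  0.082]
 [ 0.638 -0.339  0.082]]
psi -3.8563111068948905 len 0.3202274626148891
```

View pics/w2c.png

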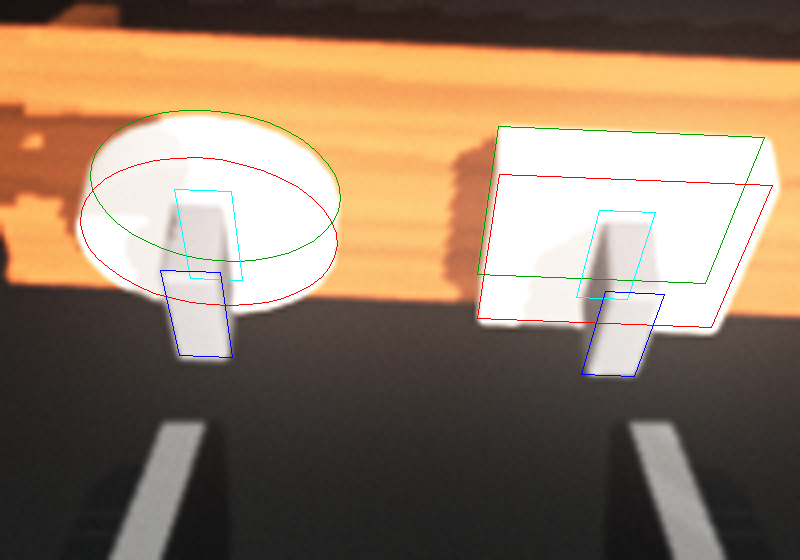

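Run:
```python
from h import *
plan([0.582,-0.183,0.066],-93.9)
```

```text
shift cm [ 5.09  4.29 16.63] turn 2.5514444325246615 q6 1.35 yaw -91.3 pos [ 0.6254 -0.1323  0.2322]
```

Emit:
carry_out(commands=[[[2.55,2.15,1],2.5],[[2.55,2.15,1],0],[[0,0,4],0],[[0,0,4],0],[[0,0,0],0]])

```text
clock: 3.6
eef_pos: [0.5754, -0.1918, 0.1323]
ee_rot: [2.13, -2.309, 0.017]
force: [-0.5, 0.3, -0.8]
grip_width: 0.0471
```

Run:
```python
from h import *
P,R,s=pose();print(R.round(4))
plan([0.582,-0.183,0.066],-93.9)
im,K,W,t=wrist("w3")
s=3;off=np.array([130,120]);c=cv2.resize(im[120:320,130:390],None,fx=s,fy=s,interpolation=cv2.INTER_CUBIC)
c=((c.astype(float)/255)**1.5*255).astype(np.uint8)
drawlid(c,K,W,np.array([.598,-.184,.048]),lidR(-3.9),"square",s,off)
cv2.imwrite("pics/w3c.png",c)
```

```text
[[-0.0804 -0.9967  0.007 ]
 [-0.9967  0.0803 -0.0079]
 [ 0.0073 -0.0077 -0.9999]]
shift cm [-0.98 -0.53  6.63] turn -0.7091381883345633 q6 1.29 yaw -94.6 pos [ 0.5754 -0.1918  0.1323]
```

View pics/w3c.png

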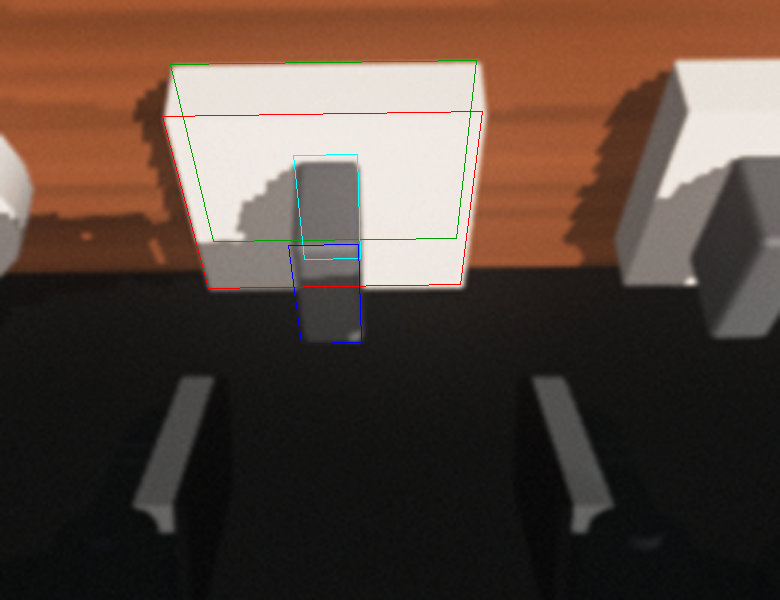

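Emit:
carry_out(commands=[[[-0.95,-0.5,0],-0.7],[[0,0,0],0],[[0,0,2.5],0],[[0,0,0],0]])

```text
clock: 4.15
eef_pos: [0.5888, -0.1848, 0.1176]
ee_rot: [-2.14, 2.289, -0.04]
force: [-0.4, 0.4, -1.0]
grip_width: 0.0472
```

Run:
```python
from h import *
plan([0.582,-0.1835,0.066],-93.9)
```

```text
shift cm [-0.15  0.81  5.14] turn 0.03834677457727764 q6 1.3 yaw -93.9 pos [ 0.5888 -0.1848  0.1176]
```

Run:
```python
from h import *
for i in range(3):
    P,R,s=pose();print(P.round(4),R[:,2].round(4),s["joint_velocities"].round(3)); snapshot("top")
plan([0.582,-0.1835,0.066],-93.9)
```

```text
[ 0.5888 -0.1848  0.1176] [ 0.0228 -0.0137 -0.9996] [ 0.005 -0.044 -0.067 -0.002  0.001  0.002]
[ 0.5904 -0.1854  0.1196] [ 0.0264 -0.0149 -0.9995] [-0.003 -0.013 -0.026 -0.001 -0.006  0.001]
[ 0.5908 -0.1857  0.1202] [ 0.0277 -0.0154 -0.9995] [-0.004 -0.006 -0.006 -0.001 -0.001 -0.001]
shift cm [-0.24  1.06  5.4 ] turn 0.022693526506671446 q6 1.3 yaw -93.9 pos [ 0.5909 -0.1858  0.1203]
```

Emit:
carry_out(commands=[[[-0.2,1.0,1.0],0]])

```text
clock: 4.42
eef_pos: [0.5831, -0.1838, 0.112]
ee_rot: [-2.137, 2.286, -0.054]
force: [0.3, -0.4, -1.0]
grip_width: 0.0468
```

```bash
cat > st.py <<'E'
from h import *
import sys
for i in range(int(sys.argv[1])):
    P,R,s=pose();print(round(s["clock"],2),P.round(4),R[:,2].round(4),yaw(R).round(2),"F",s["force"].round(1),round(s["grip_width"],4)); snapshot("top")
E
python3 st.py 4
```

```text
4.42 [ 0.5831 -0.1838  0.112 ] [ 0.032  -0.017  -0.9993] -93.87 F [ 0.3 -0.4 -1. ] 0.0468
4.47 [ 0.5798 -0.1827  0.1093] [ 0.0266 -0.0151 -0.9995] -93.87 F [-2.9  1.2 -1.4] 0.047
4.53 [ 0.5795 -0.1826  0.1089] [ 0.0253 -0.0146 -0.9996] -93.87 F [-1.2  0.8 -0.3] 0.0474
4.58 [ 0.58   -0.1828  0.1093] [ 0.0261 -0.0149 -0.9995] -93.88 F [ 0.1 -0.2  0.1] 0.0468
```

Emit:
carry_out(commands=[[[0,0.1,2.0],0],[[0,0,1.4],0]])

```text
clock: 4.88
eef_pos: [0.5815, -0.1839, 0.0751]
ee_rot: [-2.137, 2.287, -0.05]
force: [-0.2, 0.7, 0.7]
grip_width: 0.047
```

```bash
python3 st.py 2; python3 -c "
from h import *
plan([0.582,-0.1835,0.066],-93.9)"
```

```text
4.88 [ 0.5815 -0.1839  0.0751] [ 0.0297 -0.0162 -0.9994] -93.89 F [-0.2  0.7  0.7] 0.047
4.92 [ 0.5806 -0.1836  0.0732] [ 0.0275 -0.0154 -0.9995] -93.89 F [-0.8  0.6 -1.7] 0.047
shift cm [-0.03 -0.12  0.8 ] turn 0.0072846475444521275 q6 1.3 yaw -93.9 pos [ 0.5806 -0.1836  0.074 ]
```

Emit:
carry_out(commands=[[[0,-0.1,0.8],0]])

```text
clock: 5.1
eef_pos: [0.5825, -0.1841, 0.0661]
ee_rot: [-2.138, 2.288, -0.048]
force: [0.2, -0.5, 0.1]
grip_width: 0.0472
```

Emit:
carry_out(commands=[[[0,0,0],0],[[0,0,0],0],[[0,0,0],0],[[0,0,0],0],[[0,0,0],0]], grip=0.0, grip_force=50)

```text
clock: 5.72
eef_pos: [0.583, -0.1842, 0.0665]
ee_rot: [-2.138, 2.288, -0.049]
force: [-0.1, 0.3, -0.2]
grip_width: 0.013
```

```bash
python3 st.py 2
```

```text
5.72 [ 0.583  -0.1842  0.0665] [ 0.0289 -0.0158 -0.9995] -93.89 F [-0.1  0.3 -0.2] 0.013
5.78 [ 0.583  -0.1842  0.0664] [ 0.0289 -0.0158 -0.9995] -93.89 F [ 0.3  0.4 -0.3] 0.0129
```

Emit:
carry_out(commands=[[[0,0,-2],0],[[0,0,-3],0],[[0,0,-3],0]])

```text
clock: 6.2
eef_pos: [0.5786, -0.1821, 0.1476]
ee_rot: [-2.139, 2.29, -0.041]
force: [-0.6, -0.5, 0.6]
grip_width: 0.0129
```

```bash
python3 st.py 3;  python3 -c "
from h import *
plan([0.445,-0.22,0.12],-93.9)"
```

```text
6.2 [ 0.5786 -0.1821  0.1476] [ 0.0233 -0.0138 -0.9996] -93.89 F [-0.6 -0.5  0.6] 0.0129
6.25 [ 0.5815 -0.1832  0.153 ] [ 0.0307 -0.0165 -0.9994] -93.89 F [ 1.2 -0.2  3.2] 0.0134
6.3 [ 0.582  -0.1833  0.1518] [ 0.032  -0.0169 -0.9993] -93.9 F [0.6 0.9 0.2] 0.013
shift cm [ 4.58 13.38  2.61] turn 0.006555938739637668 q6 1.3 yaw -93.9 pos [ 0.5807 -0.1829  0.1495]
```

Emit:
carry_out(commands=[[[1.2,3.4,0],0],[[1.2,3.4,0],0],[[1.2,3.4,1.0],0],[[1,3,1.0],0]])

```text
clock: 6.85
eef_pos: [0.4441, -0.2202, 0.1248]
ee_rot: [-2.141, 2.284, -0.049]
force: [0.3, -0.6, -0.7]
grip_width: 0.0132
```

```bash
python3 st.py 3;  python3 -c "
from h import *
plan([0.445,-0.22,0.06],-93.9)
im,K,W,t=wrist()
cv2.imwrite('pics/w4.png',im)
"
```

```text
6.85 [ 0.4441 -0.2202  0.1248] [ 0.0292 -0.0158 -0.9994] -93.71 F [ 0.3 -0.6 -0.7] 0.0132
6.9 [ 0.4393 -0.2196  0.1224] [ 0.0225 -0.0139 -0.9997] -93.72 F [-4.5  0.6 -1.3] 0.0128
6.95 [ 0.4412 -0.2194  0.123 ] [ 0.0243 -0.0136 -0.9996] -93.82 F [-0.4  1.2 -0.5] 0.0134
shift cm [-0.07  0.03  6.42] turn 0.08599449544557558 q6 1.13 yaw -93.8 pos [ 0.4435 -0.2198  0.1242]
```

View pics/w4.png

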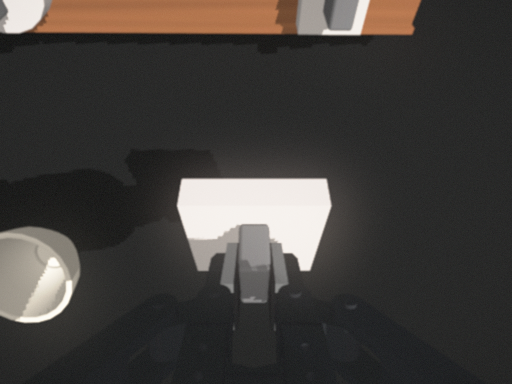

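Emit:
carry_out(commands=[[[0,0,2.5],0],[[0,0,2.5],0],[[0,0,2.0],0]])

```text
clock: 7.42
eef_pos: [0.454, -0.223, 0.0575]
ee_rot: [-2.138, 2.281, -0.065]
force: [-0.0, -0.0, -0.2]
grip_width: 0.0129
```

```bash
python3 st.py 3
```

```text
7.42 [ 0.454  -0.223   0.0575] [ 0.0392 -0.02   -0.999 ] -93.72 F [-0.  -0.  -0.2] 0.0129
7.47 [ 0.4523 -0.222   0.0549] [ 0.0355 -0.018  -0.9992] -93.71 F [-1.2 -0.1 -2.1] 0.0132
7.53 [ 0.452  -0.2219  0.0558] [ 0.0347 -0.0176 -0.9992] -93.71 F [-0.2 -1.1 -0.1] 0.0132
```

Emit:
carry_out(commands=[[[0,0,1.5],0],[[0,0,0.8],0],[[0,0,0.8],0]], grip_force=20)

```text
clock: 7.95
eef_pos: [0.4614, -0.2247, 0.0315]
ee_rot: [-2.132, 2.278, -0.077]
force: [2.0, 12.0, 35.9]
grip_width: 0.0128
```

```bash
python3 st.py 2
```

```text
7.95 [ 0.4614 -0.2247  0.0315] [ 0.0487 -0.0216 -0.9986] -93.8 F [ 2.  12.  35.9] 0.0128
8.0 [ 0.4618 -0.2246  0.0312] [ 0.0494 -0.0215 -0.9985] -93.8 F [ 1.3  8.  20.7] 0.013
```

Emit:
carry_out(commands=[[[0,0,0],0],[[0,0,0],0],[[0,0,-2.5],0],[[0,0,-3.5],0],[[0,0,-3.5],0]], grip=0.5)

```text
clock: 8.68
eef_pos: [0.4543, -0.2213, 0.1245]
ee_rot: [-2.134, 2.279, -0.066]
force: [0.0, 1.1, 0.3]
grip_width: 0.043
```

```bash
python3 st.py 2
python3 - <<'E'
from h import *
im,K,W,t=wrist("w5")
for r in place_of("wrist","lid_square")[:2]: print(np.round(r["position"],4),round(r["p"],2))
g=im.min(2); b=(g>150).astype(np.uint8)
n,l,st,_=cv2.connectedComponentsWithStats(b)
for i in range(1,n):
    if st[i,4]>300: print(st[i], cv2.minAreaRect(np.argwhere(l==i)[:,::-1].astype(np.float32)))
E
```

```text
8.68 [ 0.4543 -0.2213  0.1245] [ 0.0424 -0.0184 -0.9989] -93.78 F [0.  1.1 0.3] 0.043
8.72 [ 0.4571 -0.2228  0.1297] [ 0.0492 -0.0222 -0.9985] -93.79 F [0.3 0.6 2.6] 0.043
[ 0.4785 -0.2262 -0.0045] 0.68
[   0    0   58   62 2639] ((28.5, 30.5), (61.0, 57.0), 90.0)
[312   0  55  64 805] ((348.0216369628906, 37.24885940551758), (32.05208206176758, 81.49845886230469), 35.627906799316406)
[ 211  130   84   80 6365] ((252.5, 169.5), (79.0, 83.0), 90.0)
[   0  252   74   87 2746] ((36.5, 295.0), (86.0, 73.0), 90.0)
```

View pics/w5.png

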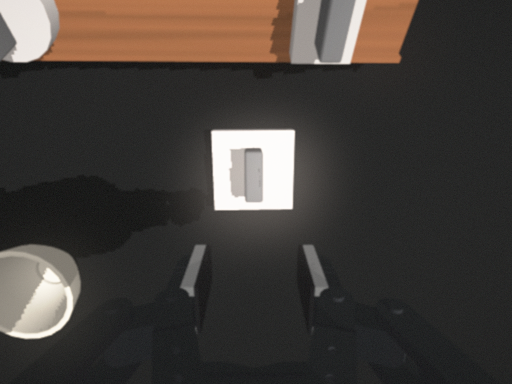

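```bash
cat >> h.py <<'E'
def quad(mask):
    c=max(cv2.findContours(mask.astype(np.uint8),cv2.RETR_EXTERNAL,cv2.CHAIN_APPROX_NONE)[0],key=cv2.contourArea)
    h=cv2.convexHull(c); 
    for e in np.linspace(.02,.12,20):
        q=cv2.approxPolyDP(h,e*cv2.arcLength(h,True),True)
        if len(q)==4: break
    q=q.reshape(-1,2).astype(float); n=c.reshape(-1,2)
    L=[]   # refine by line fits
    for i in range(4):
        a,b=q[i],q[(i+1)%4]; d=(b-a)/np.linalg.norm(b-a); t=(n-a)@d/np.linalg.norm(b-a); o=np.abs((n-a)@[-d[1],d[0]])
        v=cv2.fitLine(n[(t>.12)&(t<.88)&(o<4)].astype(np.float32),cv2.DIST_HUBER,0,.01,.01).ravel(); L.append(v)
    out=[]
    for i in range(4):
        u,v=L[i-1],L[i]; k=np.linalg.solve(np.array([u[:2],-v[:2]]).T,v[2:]-u[2:]); out.append(u[2:]+k[0]*u[:2])
    return np.array(out)
def sqpose(q,z,K,W):
    w=unproj(q,z,K,W); e=np.roll(w,-1,0)-w; a=np.degrees(np.arctan2(e[:,1],e[:,0]))
    a4=np.degrees(np.angle(np.exp(4j*np.radians(a)).mean()))/4
    return w.mean(0),a4,np.linalg.norm(e,axis=1)
E
python3 - <<'E'
from h import *
im,K,W,t=wrist()
m=im.min(2)>120; m[:90]=0; m[:,:150]=0; m[235:]=0; m[:,350:]=0
q=quad(m); print(q.round(1)); c,a,e=sqpose(q,.015,K,W); print(c.round(4),a,e.round(4))
plan([c[0],c[1],0.03],a-90)
E
```

```text
[[297.3 126. ]
 [294.4 206.7]
 [215.3 208.5]
 [211.5 126. ]]
[ 0.4788 -0.2258  0.015 ] -3.4046466552732078 [0.0666 0.0665 0.0679 0.067 ]
shift cm [ 0.14 -2.03  9.48] turn -0.3780431901715673 q6 1.13 yaw -93.8 pos [ 0.4546 -0.2213  0.1237]
```

Emit:
carry_out(commands=[[[0.1,-2.0,2],-0.4],[[0,0,3],0]])

```text
clock: 9.18
eef_pos: [0.4772, -0.225, 0.0731]
ee_rot: [-2.142, 2.272, -0.07]
force: [-0.2, -0.3, -0.5]
grip_width: 0.0428
```

```bash
python3 st.py 2; python3 -c "
from h import *
plan([0.4788,-0.2258,0.022],-93.4)"
```

```text
9.18 [ 0.4772 -0.225   0.0731] [ 0.0443 -0.0195 -0.9988] -93.4 F [-0.2 -0.3 -0.5] 0.0428
9.22 [ 0.4729 -0.2228  0.0679] [ 0.0358 -0.0151 -0.9992] -93.4 F [-1.3  1.  -2.8] 0.0427
shift cm [ 0.24 -0.54  4.71] turn 0.0019719632533394815 q6 1.14 yaw -93.4 pos [ 0.472  -0.2224  0.0688]
```

Emit:
carry_out(commands=[[[0.2,-0.5,1.5],0],[[0,0,1.5],0]])

```text
clock: 9.52
eef_pos: [0.4784, -0.2255, 0.0379]
ee_rot: [-2.144, 2.275, -0.053]
force: [-0.0, 0.1, 0.5]
grip_width: 0.0429
```

```bash
python3 st.py 2; python3 -c "
from h import *
plan([0.4788,-0.2258,0.022],-93.4)"
```

```text
9.53 [ 0.4784 -0.2255  0.0379] [ 0.0342 -0.0143 -0.9993] -93.41 F [-0.   0.1  0.5] 0.0429
9.57 [ 0.4769 -0.2247  0.0359] [ 0.0314 -0.0128 -0.9994] -93.41 F [-1.   0.4  0.1] 0.0427
shift cm [ 0.09 -0.17  1.48] turn -0.0055317043896820906 q6 1.14 yaw -93.4 pos [ 0.4767 -0.2247  0.0367]
```

Emit:
carry_out(commands=[[[0.1,-0.15,0.8],0],[[0,-0.1,0.5],0]])

```text
clock: 9.88
eef_pos: [0.4805, -0.2265, 0.0241]
ee_rot: [-2.144, 2.276, -0.051]
force: [0.6, -0.8, 0.1]
grip_width: 0.0429
```

```bash
python3 st.py 2; python3 -c "
from h import *
plan([0.4788,-0.2258,0.022],-93.4)"
```

```text
9.88 [ 0.4805 -0.2265  0.0241] [ 0.0328 -0.0135 -0.9994] -93.42 F [ 0.6 -0.8  0.1] 0.0429
9.93 [ 0.4805 -0.2265  0.0237] [ 0.0326 -0.0134 -0.9994] -93.41 F [ 1.  -1.  -0.8] 0.0424
shift cm [-0.06  0.17  0.2 ] turn -0.006135282550232546 q6 1.14 yaw -93.4 pos [ 0.4804 -0.2264  0.0241]
```

Close on it and lift; grip firmly so it won't pivot.

Emit:
carry_out(commands=[[[0,0.15,0.1],0],[[0,0,0],0],[[0,0,0],0],[[0,0,0],0],[[0,0,-2],0],[[0,0,-3],0],[[0,0,-4],0],[[0,0,-4],0]], grip=0.0, grip_force=60)

```text
clock: 10.98
eef_pos: [0.4715, -0.2229, 0.1526]
ee_rot: [-2.146, 2.278, -0.037]
force: [0.3, -0.4, -0.5]
grip_width: 0.0125
```

```bash
python3 st.py 3; python3 -c "
from h import *
plan([0.472,0.334,0.17],-93.4)"
```

```text
10.97 [ 0.4715 -0.2229  0.1526] [ 0.0249 -0.0093 -0.9996] -93.4 F [ 0.3 -0.4 -0.5] 0.0125
11.03 [ 0.4748 -0.2246  0.1589] [ 0.0331 -0.0137 -0.9994] -93.4 F [ 1.5 -0.4  3.6] 0.0128
11.07 [ 0.4753 -0.2249  0.1573] [ 0.0342 -0.0143 -0.9993] -93.4 F [ 0.7  0.3 -0.2] 0.0123
shift cm [-55.69   3.44  -2.23] turn -0.003894496654709201 q6 1.14 yaw -93.4 pos [ 0.4739 -0.2242  0.1548]
```

Emit:
carry_out(commands=[[[-4,0.6,-0.4],0],[[-5.5,0.65,-0.4],0],[[-5.5,0.65,-0.4],0],[[-5.5,0.65,-0.2],0],[[-5.5,0.65,0],0],[[-5.5,0.65,0],0],[[-5.5,0.65,0],0],[[-5.5,0.65,0],0],[[-5.5,0.65,0],0],[[-4,0.6,0],0]])

```text
clock: 12.38
eef_pos: [0.4326, 0.3107, 0.147]
ee_rot: [2.146, -2.293, 0.033]
force: [1.4, -0.1, 0.0]
grip_width: 0.0126
```

```bash
python3 st.py 3; python3 -c "
from h import *
plan([0.395,0.334,0.17],-93.4)
wrist('w6')
for l in ['can_square','can_round','lid_square']:
  for r in place_of('wrist',l)[:1]: print(l,np.round(r['position'],4),round(r['p'],2))
"
```

```text
12.38 [0.4326 0.3107 0.147 ] [ 0.0138 -0.0163 -0.9998] -93.8 F [ 1.4 -0.1  0. ] 0.0126
12.43 [0.4322 0.3147 0.1469] [ 0.0137 -0.0123 -0.9998] -93.76 F [ 0.9  3.9 -0.5] 0.0124
12.47 [0.4324 0.312  0.1469] [ 0.0135 -0.0151 -0.9998] -93.65 F [ 0.3 -0.   0. ] 0.0122
shift cm [-2.12  3.87 -2.4 ] turn -0.2832054406472082 q6 2.24 yaw -93.7 pos [0.4325 0.31   0.1469]
can_square [0.4745 0.3338 0.0007] 0.57
can_round [ 0.4861  0.1604 -0.0006] 0.71
lid_square [0.4327 0.3115 0.1191] 0.64
```

View pics/w6.png

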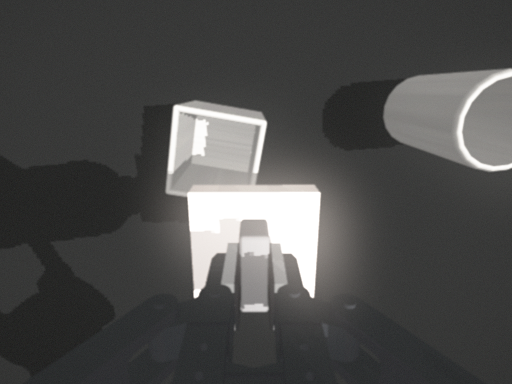

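Emit:
carry_out(commands=[[[-2.1,3.0,-1.5],0],[[0,0.8,-0.8],0]])

```text
clock: 12.98
eef_pos: [0.3968, 0.3287, 0.1694]
ee_rot: [2.136, -2.3, 0.035]
force: [-0.2, 0.4, 0.4]
grip_width: 0.0124
```

```bash
python3 st.py 3
python3 - <<'E'
from h import *
im,K,W,t=wrist('w7'); P,R,s=pose(); print(P.round(4))
for l in ['can_square']:
  for r in place_of('wrist',l)[:1]: print(l,np.round(r['position'],4),round(r['p'],2))
c=cv2.resize(im[90:330,130:390],None,fx=3,fy=2.5,interpolation=cv2.INTER_CUBIC)
def sq(p,a,h,z):
    a=np.radians(a);r=np.array([[np.cos(a),-np.sin(a)],[np.sin(a),np.cos(a)]])
    return np.c_[np.array([[h,h],[h,-h],[-h,-h],[-h,h]])@r.T+p,np.full(4,z)]
for h,col in ((.0295,(0,0,255)),(.0275,(0,255,0))):
    q=(proj(sq([.4745,.3338],-12,h,.085),K,W)-[130,90])*[3,2.5]; cv2.polylines(c,[q.astype(int).reshape(-1,1,2)],True,col,1)
cv2.imwrite('pics/w7c.png',c)
E
```

```text
12.97 [0.3968 0.3287 0.1694] [ 0.0131 -0.018  -0.9998] -94.24 F [-0.2  0.4  0.4] 0.0124
13.03 [0.3967 0.3284 0.1702] [ 0.0136 -0.0181 -0.9997] -94.24 F [-0.4 -0.6  0.7] 0.0124
13.07 [0.3975 0.3284 0.1698] [ 0.0144 -0.0179 -0.9997] -94.23 F [ 0.5  0.1 -0.2] 0.0124
[0.3978 0.3283 0.169 ]
can_square [ 0.4724  0.3328 -0.0056] 0.64
```

View pics/w7c.png

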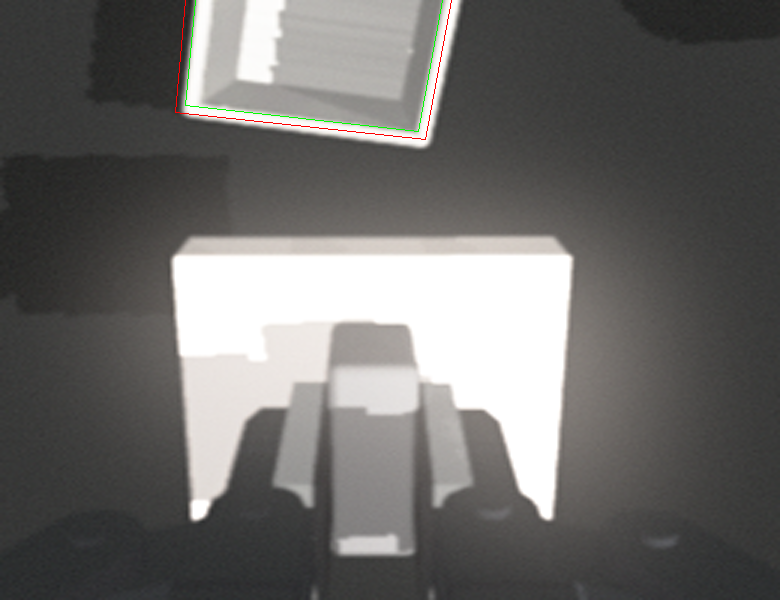

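```bash
cat > fit.py <<'E'
from h import *
from scipy.optimize import least_squares
im,K,W,t=wrist(); P,R,s=pose()
g=cv2.GaussianBlur(im,(3,3),0).min(2)
m=(g>110); m[165:]=0; m[:,:120]=0; m[:,330:]=0
q=quad(m); c,a,e=sqpose(q,.085,K,W)
print("can",q.round(1).tolist(),c.round(4),"yaw",a.round(2),e.round(4))
# lid in tool frame: unproject the corners on the plane tool z = h
lid=np.array([[187.7,192.4],[320.7,192.4],[315,298],[194,298]])
h=0.007
def f(x):
    X=np.array([[sx*.033,sy*.033,0] for sx,sy in((-1,-1),(1,-1),(1,1),(-1,1))])
    X=Ro.from_euler("xyz",[x[3],0,x[4]]).apply(X)+x[:3]
    return (proj(X,K,t)-lid).ravel()
r=least_squares(f,[0,0,h,0,0]); print("lid in tool mm",(r.x[:3]*1000).round(1),"deg",np.degrees(r.x[3:]).round(2),"res px",np.abs(r.fun).max().round(2))
L=P+R@r.x[:3]; print("lid top centre world",L.round(4),"yaw",yaw(R))
d=R.T@(np.array([c[0],c[1],L[2]])-L)*100; print("tool shift cm",d.round(2))
E
python3 fit.py
```

```text
can [[198.8000030517578, 45.400001525878906], [288.20001220703125, 61.20000076293945], [272.6000061035156, 149.39999389648438], [189.6999969482422, 136.3000030517578]] [0.4725 0.3324 0.085 ] yaw -13.41 [0.0588 0.059  0.0591 0.059 ]
lid in tool mm [ 0.2 -0.6  9.1] deg [ 4.32 -0.07] res px 2.63
lid top centre world [0.3985 0.3279 0.1596] yaw -94.27403173773602
tool shift cm [-1.   -7.35  0.09]
```

Emit:
carry_out(commands=[[[-0.4,-2.4,0],4.6],[[-0.2,-2.4,0.5],4.5],[[0,-2.0,0.5],0]])

```text
clock: 13.65
eef_pos: [0.4673, 0.3224, 0.1583]
ee_rot: [1.941, -2.467, 0.036]
force: [0.1, 0.9, -0.1]
grip_width: 0.0118
```

```bash
cat > go.py <<'E'
from h import *
import sys
x,y,z,yw=map(float,sys.argv[1:5]); ox,oy,oz=(float(v)/1000 for v in sys.argv[5:8])
for i in range(2): state(); snapshot("top")
P,R,s=pose(); print(round(s["clock"],2),R[:,2].round(4),"F",s["force"].round(1),"w",round(s["grip_width"],4),"T",s["torque"].round(2))
L=P+R@[ox,oy,oz]; print("lid top",L.round(4)); d=R.T@(np.array([x,y,z])-L)*100
print("shift",d.round(2),"turn",((-(yw-yaw(R))+90)%180-90).round(2),"tcp",P.round(4),"q6",s["joints"][5].round(2))
E
python3 go.py .4725 .3324 .12 -103.4 0 -0.6 7
```

```text
13.75 [ 0.0118 -0.0203 -0.9997] F [-0.9  0.3  0.1] w 0.0125 T [0.   0.06 0.01]
lid top [0.4685 0.3215 0.1509]
shift [-1.2  -0.08  3.07] turn -0.27 tcp [0.4678 0.3218 0.1579] q6 2.39
```

Emit:
carry_out(commands=[[[-1.1,-0.05,1.0],-0.3],[[-0.1,0,1.0],0]])

```text
clock: 14.0
eef_pos: [0.4717, 0.3335, 0.1369]
ee_rot: [1.947, -2.462, 0.036]
force: [-1.1, -0.2, -0.5]
grip_width: 0.012
```

```bash
python3 go.py .4725 .3324 .105 -103.4 0 -0.6 7
```

```text
14.1 [ 0.0091 -0.0217 -0.9997] F [ 0.7 -0.9 -0.4] w 0.0126 T [-0.02  0.02 -0.  ]
lid top [0.4709 0.3322 0.1286]
shift [-0.1  -0.11  2.36] turn 0.08 tcp [0.4703 0.3325 0.1356] q6 2.4
```

Emit:
carry_out(commands=[[[-0.05,-0.15,1.0],0],[[0,0,0.8],0]])

```text
clock: 14.35
eef_pos: [0.4718, 0.3327, 0.1171]
ee_rot: [1.947, -2.458, 0.036]
force: [0.6, -0.6, -0.5]
grip_width: 0.0127
```

```bash
python3 go.py .4725 .3324 .100 -103.4 0 -0.6 7
```

```text
14.45 [ 0.0084 -0.0221 -0.9997] F [-0.2  0.9 -0.4] w 0.0121 T [-0.04 -0.01 -0.  ]
lid top [0.4719 0.332  0.1096]
shift [-0.07 -0.04  0.96] turn 0.14 tcp [0.4713 0.3323 0.1166] q6 2.4
```

Emit:
carry_out(commands=[[[-0.05,-0.05,0.5],0],[[-0.02,0,0.4],0],[[0,0,0.3],0]])

```text
clock: 14.82
eef_pos: [0.4725, 0.3329, 0.1046]
ee_rot: [1.947, -2.458, 0.036]
force: [-0.2, -0.4, -1.0]
grip_width: 0.0124
```

```bash
python3 go.py .4725 .3324 .095 -103.4 0 -0.6 7
```

```text
14.93 [ 0.009  -0.0217 -0.9997] F [ 0.4  0.1 -1.4] w 0.0125 T [ 0.03 -0.04 -0.06]
lid top [0.4729 0.3324 0.0973]
shift [0.   0.04 0.23] turn 0.13 tcp [0.4723 0.3327 0.1043] q6 2.4
```

Emit:
carry_out(commands=[[[0,0.03,0.4],0],[[0,0,0.3],0]])

```text
clock: 15.18
eef_pos: [0.4724, 0.3328, 0.0974]
ee_rot: [1.947, -2.459, 0.036]
force: [0.3, 0.4, -0.9]
grip_width: 0.0124
```

```bash
python3 go.py .4725 .3324 .088 -103.4 0 -0.6 7
```

```text
15.28 [ 0.0098 -0.0212 -0.9997] F [-0.3  0.  -0.2] w 0.0123 T [-0.01  0.   -0.03]
lid top [0.473  0.3325 0.0904]
shift [0.02 0.05 0.24] turn 0.13 tcp [0.4724 0.3328 0.0974] q6 2.4
```

Going on smoothly; press until the force rises, then release and lift.

Emit:
carry_out(commands=[[[0,0,0.25],0],[[0,0,0.2],0]])

```text
clock: 15.52
eef_pos: [0.4739, 0.3334, 0.0969]
ee_rot: [1.948, -2.461, 0.037]
force: [-4.4, -3.7, 14.4]
grip_width: 0.0125
```

```bash
python3 go.py .4725 .3324 .088 -103.4 0 -0.6 7
```

```text
15.62 [ 0.0125 -0.02   -0.9997] F [-3.4 -2.3 10.7] w 0.012 T [-0.43  0.62 -0.04]
lid top [0.4745 0.3331 0.0899]
shift [0.12 0.18 0.19] turn 0.14 tcp [0.4738 0.3334 0.0969] q6 2.4
```

Emit:
carry_out(commands=[[[0,0,0],0],[[0,0,0],0],[[0,0,-1.5],0],[[0,0,-2],0]], grip=0.4)

```text
clock: 16.12
eef_pos: [0.4723, 0.3334, 0.1318]
ee_rot: [1.946, -2.458, 0.036]
force: [0.9, 0.1, -0.5]
grip_width: 0.0341
```

Emit:
carry_out(commands=[[[0,0,0],0],[[0,0,0],0],[[0,0,0],0]], grip=0.0)

```text
clock: 16.5
eef_pos: [0.4734, 0.3342, 0.1336]
ee_rot: [1.949, -2.461, 0.037]
force: [-0.4, 0.1, 0.3]
grip_width: -0.0001
```

```bash
python3 go.py .4725 .3324 .112 -103.4 0 0 0; python3 -c "
from h import *
for c in ('top','side'):
  snapshot(c)
  for l in ['can_square','lid_square']:
    for r in place_of(c,l)[:1]: print(c,l,np.round(r['position'],4),round(r['p'],2))"
```

```text
16.6 [ 0.0122 -0.0202 -0.9997] F [ 0.4 -0.2 -0.4] w 0.0 T [-0.01  0.03 -0.  ]
lid top [0.4732 0.3341 0.1333]
shift [0.14 0.07 2.14] turn 0.13 tcp [0.4732 0.3341 0.1333] q6 2.4
side can_square [0.4693 0.3335 0.0026] 0.97
side lid_square [0.4779 0.3314 0.0699] 0.92
```

Press on the bar top with closed fingers.

Emit:
carry_out(commands=[[[0.1,0.05,1.0],0],[[0,0,0.6],0],[[0,0,0.5],0],[[0,0,0.5],0]])

```text
clock: 17.4
eef_pos: [0.4745, 0.334, 0.1119]
ee_rot: [-1.949, 2.462, -0.037]
force: [-13.5, -7.4, 47.6]
grip_width: -0.0002
```

```bash
python3 go.py .4725 .3324 .112 -103.4 0 0 0
```

```text
17.5 [ 0.0163 -0.0171 -0.9997] F [-9.1 -4.7 26.7] w 0.0 T [-0.78  1.51  0.04]
lid top [0.4748 0.3342 0.1123]
shift [0.23 0.18 0.02] turn 0.12 tcp [0.4748 0.3342 0.1123] q6 2.4
```

Emit:
carry_out(commands=[[[0,0,-1],0],[[0,0,-3],0],[[0,0,-3],-4],[[0,0,-2],-5]])

```text
clock: 18.0
eef_pos: [0.4724, 0.3352, 0.2033]
ee_rot: [2.141, -2.296, 0.036]
force: [0.7, 0.7, 0.3]
grip_width: -0.0001
```

```bash
python3 go.py .585 -.078 .2 -93.9 0 0 0
```

```text
18.1 [ 0.0174 -0.0164 -0.9997] F [1.  0.3 1.1] w -0.0 T [-0.   -0.02 -0.02]
lid top [0.4737 0.3361 0.2049]
shift [ 40.48 -14.09   1.36] turn -0.27 tcp [0.4737 0.3361 0.2049] q6 2.24
```

Emit:
carry_out(commands=[[[3.5,-1.2,0],0],[[5,-1.7,0],0],[[5,-1.7,0],0],[[5,-1.7,0],0],[[5,-1.7,0],0],[[5,-1.7,0],0],[[5,-1.7,0],0],[[4,-1.4,0],0],[[2,-0.8,0],0]], grip=0.55)

```text
clock: 19.23
eef_pos: [0.5764, -0.0791, 0.1999]
ee_rot: [2.12, -2.308, 0.024]
force: [-0.1, -0.1, 0.1]
grip_width: 0.047
```

```bash
python3 go.py .588 -.078 .13 -93.9 0 0 0
```

```text
19.32 [ 0.005  -0.0168 -0.9998] F [ 0.6 -0.   0.1] w 0.0472 T [ 0.01 -0.01 -0.02]
lid top [ 0.5766 -0.0788  0.2   ]
shift [-0.3  -1.08  7.01] turn -0.98 tcp [ 0.5766 -0.0788  0.2   ] q6 1.49
```

Emit:
carry_out(commands=[[[-0.2,-0.8,3],-1],[[0,-0.2,2.5],0]])

```text
clock: 19.58
eef_pos: [0.5888, -0.0768, 0.1456]
ee_rot: [2.141, -2.293, 0.028]
force: [-0.2, 0.7, 0.7]
grip_width: 0.047
```

```bash
python3 go.py .588 -.078 .066 -93.9 0 0 0
python3 - <<'E'
from h import *
im,K,W,t=wrist("w8")
s=3;off=np.array([130,100]);c=cv2.resize(im[100:300,130:390],None,fx=s,fy=s,interpolation=cv2.INTER_CUBIC)
c=((c.astype(float)/255)**1.5*255).astype(np.uint8)
drawlid(c,K,W,np.array([.604,-.079,.048]),lidR(-3.9,-6),"round",s,off)
cv2.imwrite("pics/w8c.png",c)
E
```

```text
19.68 [ 0.0031 -0.015  -0.9999] F [-0.6 -1.2 -0.9] w 0.0472 T [ 0.04  0.05 -0.02]
lid top [ 0.5863 -0.0764  0.1432]
shift [ 0.04 -0.15  7.72] turn -0.0 tcp [ 0.5863 -0.0764  0.1432] q6 1.48
```

View pics/w8c.png

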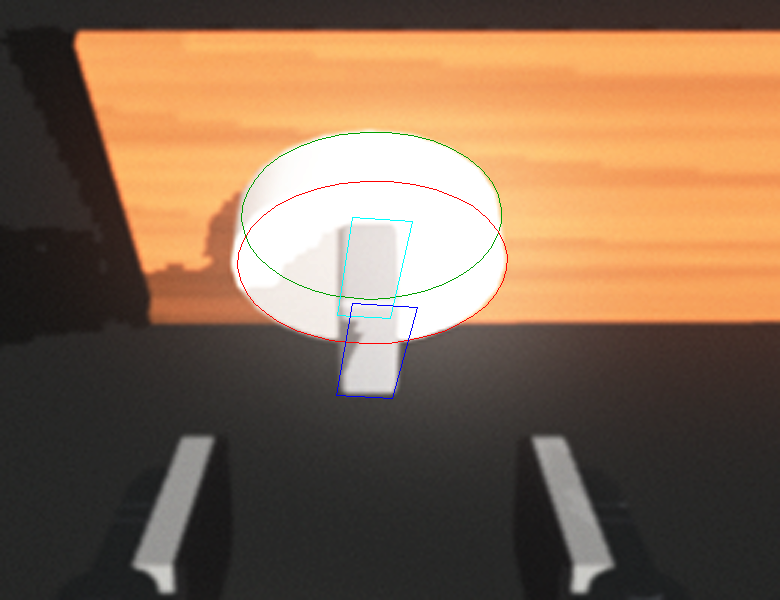

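Emit:
carry_out(commands=[[[0.05,-0.15,2.0],0],[[0,0,2.5],0],[[0,0,1.5],0]])

```text
clock: 20.1
eef_pos: [0.5922, -0.0768, 0.0863]
ee_rot: [2.145, -2.293, 0.032]
force: [0.5, 0.6, 0.9]
grip_width: 0.0471
```

```bash
python3 go.py .588 -.077 .066 -93.9 0 0 0
```

```text
20.2 [ 0.0099 -0.0158 -0.9998] F [ 0.3  0.1 -0.1] w 0.047 T [-0.02  0.01  0.01]
lid top [ 0.591  -0.0768  0.0853]
shift [0.01 0.32 1.93] turn 0.08 tcp [ 0.591  -0.0768  0.0853] q6 1.48
```

Emit:
carry_out(commands=[[[0,0.35,1.2],0],[[0,0.1,0.8],0]])

```text
clock: 20.45
eef_pos: [0.5879, -0.0769, 0.066]
ee_rot: [2.145, -2.293, 0.033]
force: [0.3, -0.2, 0.4]
grip_width: 0.047
```

```bash
python3 go.py .588 -.077 .066 -93.9 0 0 0
```

```text
20.55 [ 0.0123 -0.0162 -0.9998] F [ 0.4  0.4 -0.4] w 0.047 T [ 0.04  0.03 -0.03]
lid top [ 0.5877 -0.0769  0.0657]
shift [ 0.01 -0.03 -0.03] turn 0.07 tcp [ 0.5877 -0.0769  0.0657] q6 1.48
```

Emit:
carry_out(commands=[[[0,0,0],0],[[0,0,0],0],[[0,0,0],0],[[0,0,0],0],[[0,0,0],0],[[0,0,-2],0],[[0,0,-3],0],[[0,0,-3],0]], grip=0.0, grip_force=50)

```text
clock: 21.55
eef_pos: [0.5856, -0.0755, 0.1485]
ee_rot: [2.143, -2.292, 0.028]
force: [-0.1, 0.1, -1.0]
grip_width: 0.0125
```

```bash
python3 go.py .46 -.21 .14 -93.9 0 0 0
```

```text
21.65 [ 0.0184 -0.0171 -0.9997] F [ 0.9 -0.2  0.7] w 0.0129 T [ 0.   -0.03 -0.02]
lid top [ 0.5892 -0.076   0.1526]
shift [14.21 12.02  1.25] turn 0.06 tcp [ 0.5892 -0.076   0.1526] q6 1.48
```

Emit:
carry_out(commands=[[[3.2,2.7,0],0],[[4,3.4,0],0],[[4,3.4,1],0],[[2.5,2.0,1.5],0],[[0,0,2],0],[[0,0,2],0],[[0,0,1.5],0]])

```text
clock: 22.52
eef_pos: [0.4655, -0.2112, 0.0738]
ee_rot: [-2.143, 2.289, -0.053]
force: [0.1, -0.6, -0.9]
grip_width: 0.0125
```

```bash
python3 go.py .46 -.21 .03 -93.9 0 0 0
```

```text
22.62 [ 0.024  -0.0193 -0.9995] F [ 0.   0.3 -1.3] w 0.0128 T [0.01 0.02 0.07]
lid top [ 0.4645 -0.2104  0.0727]
shift [-0.08  0.56  4.26] turn 0.13 tcp [ 0.4645 -0.2104  0.0727] q6 1.17
```

Emit:
carry_out(commands=[[[0,0,1.8],0],[[0,0,1.2],0],[[0,0,0.8],0],[[0,0,0.7],0]], grip_force=20)

```text
clock: 23.12
eef_pos: [0.4735, -0.2127, 0.0326]
ee_rot: [-2.138, 2.285, -0.065]
force: [0.3, 9.4, 27.8]
grip_width: 0.0133
```

```bash
python3 go.py .46 -.21 .03 -93.9 0 0 0
```

```text
23.23 [ 0.0374 -0.0222 -0.9991] F [ 0.   6.4 20.2] w 0.0129 T [ 1.44 -0.08  0.  ]
lid top [ 0.4737 -0.2125  0.0325]
shift [-0.17  1.39  0.19] turn 0.06 tcp [ 0.4737 -0.2125  0.0325] q6 1.17
```

Emit:
carry_out(commands=[[[0,0,0],0],[[0,0,0],0],[[0,0,-2.5],0],[[0,0,-3.5],0],[[0,0,-3.5],0]], grip=0.5)

```text
clock: 23.85
eef_pos: [0.4674, -0.2089, 0.1249]
ee_rot: [-2.141, 2.287, -0.053]
force: [0.9, 0.8, -0.2]
grip_width: 0.0429
```

```bash
python3 go.py .46 -.21 .03 -93.9 0 0 0
python3 - <<'E'
from h import *
im,K,W,t=wrist("w9")
m=(im.min(2)>120).astype(np.uint8); m[:85]=0; m[:,:150]=0; m[240:]=0; m[:,350:]=0
c=max(cv2.findContours(m,0,cv2.CHAIN_APPROX_NONE)[0],key=cv2.contourArea); h=cv2.convexHull(c)
w=unproj(c.reshape(-1,2).astype(float),.015,K,W)[:,:2].astype(np.float32)*1000
(o,r)=cv2.minEnclosingCircle(w); print("circle",o,r, cv2.boundingRect(c))
plan([o[0]/1000,o[1]/1000,.05],-93.9)
cv2.imwrite("pics/w9c.png",cv2.resize(im[80:260,140:380],None,fx=2,fy=2))
E
```

```text
23.95 [ 0.0376 -0.0227 -0.999 ] F [ 0.6 -0.2  1.2] w 0.0429 T [ 0.01 -0.03 -0.  ]
lid top [ 0.4708 -0.2106  0.1288]
shift [-0.19  1.46  9.83] turn 0.11 tcp [ 0.4708 -0.2106  0.1288] q6 1.17
circle (492.103271484375, -214.7113494873047) 33.90298843383789 (214, 127, 82, 81)
shift cm [ 0.17 -1.99  7.76] turn 0.11010428452556198 q6 1.17 yaw -93.8 pos [ 0.4697 -0.21    0.1268]
```

View pics/w9c.png

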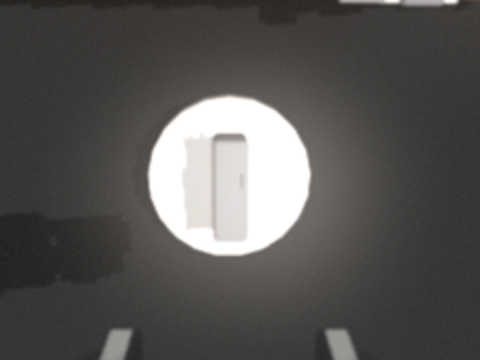

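Emit:
carry_out(commands=[[[0.15,-2.0,2],0.1],[[0,0,3],0]])

```text
clock: 24.25
eef_pos: [0.4925, -0.2147, 0.077]
ee_rot: [-2.136, 2.286, -0.067]
force: [-0.1, 0.5, 0.4]
grip_width: 0.0429
```

```bash
python3 go.py .492 -.2147 .022 -93.9 0 0 0
```

```text
24.35 [ 0.0267 -0.0178 -0.9995] F [-0.6  0.7 -0.9] w 0.0427 T [ 0.06  0.04 -0.01]
lid top [ 0.487  -0.2122  0.0724]
shift [ 0.13 -0.37  5.05] turn -0.01 tcp [ 0.487  -0.2122  0.0724] q6 1.19
```

Emit:
carry_out(commands=[[[0.1,-0.35,1.5],0],[[0,0,1.5],0],[[0,0,1],0]])

```text
clock: 24.72
eef_pos: [0.4915, -0.2144, 0.0302]
ee_rot: [-2.139, 2.29, -0.049]
force: [0.8, -0.6, 0.5]
grip_width: 0.0429
```

```bash
python3 go.py .492 -.2147 .022 -93.9 0 0 0
```

```text
24.82 [ 0.0246 -0.0169 -0.9996] F [ 0.4 -0.2 -0.3] w 0.0427 T [-0.    0.01 -0.01]
lid top [ 0.4907 -0.2139  0.0297]
shift [ 0.05 -0.12  0.78] turn -0.02 tcp [ 0.4907 -0.2139  0.0297] q6 1.19
```

Emit:
carry_out(commands=[[[0.05,-0.1,0.5],0],[[0,0,0.2],0],[[0,0,0],0],[[0,0,0],0],[[0,0,0],0],[[0,0,0],0]], grip=0.0, grip_force=60)

```text
clock: 25.58
eef_pos: [0.4935, -0.2155, 0.0248]
ee_rot: [-2.139, 2.29, -0.051]
force: [-0.3, -1.1, -1.2]
grip_width: 0.0125
```

```bash
python3 go.py .492 -.2147 .022 -93.9 0 0 0
```

```text
25.68 [ 0.028  -0.0184 -0.9994] F [-0.5 -0.2 -0.5] w 0.0124 T [-0.02  0.04 -0.02]
lid top [ 0.4935 -0.2155  0.0248]
shift [-0.07  0.16  0.27] turn -0.03 tcp [ 0.4935 -0.2155  0.0248] q6 1.19
```

Emit:
carry_out(commands=[[[0,0,-2],0],[[0,0,-3],0],[[0,0,-4],0],[[0,0,-4],0],[[0,0,-3],0]])

```text
clock: 26.3
eef_pos: [0.4858, -0.211, 0.1848]
ee_rot: [-2.141, 2.293, -0.037]
force: [-0.7, -0.2, -0.2]
grip_width: 0.0126
```

```bash
python3 go.py .405 .16 .19 -93.9 0 0 0
```

```text
26.4 [ 0.0255 -0.0172 -0.9995] F [ 0.6  0.8 -0.9] w 0.0125 T [-0.03  0.02 -0.01]
lid top [ 0.4882 -0.2121  0.1874]
shift [-36.55  10.82  -1.11] turn -0.02 tcp [ 0.4882 -0.2121  0.1874] q6 1.19
```

Emit:
carry_out(commands=[[[-3,0.9,0],0],[[-4.8,1.4,0],0],[[-5,1.5,0],0],[[-5,1.5,0],0],[[-5,1.5,0],0],[[-5,1.5,0],0],[[-4.8,1.4,0],0],[[-3,0.9,0],0]])

```text
clock: 27.4
eef_pos: [0.401, 0.1581, 0.1691]
ee_rot: [-2.136, 2.303, -0.038]
force: [0.1, -0.7, -0.5]
grip_width: 0.0125
```

```bash
python3 go.py .405 .16 .19 -93.9 0 0 0
python3 - <<'E'
from h import *
im,K,W,t=wrist("w10")
for r in place_of('wrist','can_round')[:1]: print(np.round(r['position'],4),round(r['p'],2))
g=cv2.GaussianBlur(im,(3,3),0).min(2); print(np.percentile(g,[10,50,80,95]))
cv2.imwrite("pics/w10c.png",im)
E
```

```text
27.5 [ 0.016  -0.0172 -0.9997] F [ 0.3 -0.2 -1.1] w 0.0124 T [-0.04  0.05  0.03]
lid top [0.4008 0.1586 0.1689]
shift [-0.14 -0.44 -2.1 ] turn -0.28 tcp [0.4008 0.1586 0.1689] q6 1.99
[0.4826 0.1611 0.0013] 0.64
[ 23.  31.  44. 179.]
```

View pics/w10c.png

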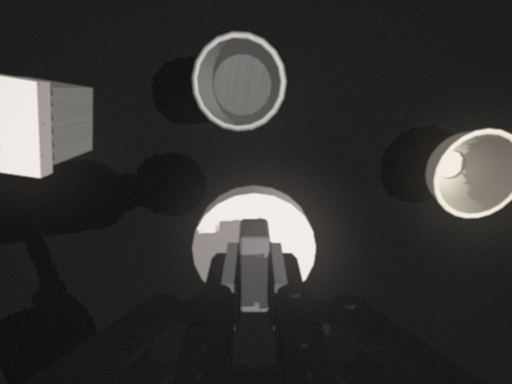

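Run:
```python
from h import *
im,K,W,t=wrist()
g=cv2.GaussianBlur(im,(3,3),0).min(2)
m=(g>70).astype(np.uint8); m[150:]=0; m[:,:150]=0; m[:,330:]=0
c=max(cv2.findContours(m,0,cv2.CHAIN_APPROX_NONE)[0],key=cv2.contourArea)
print(cv2.boundingRect(c), cv2.fitEllipse(cv2.convexHull(c)))
w=unproj(c.reshape(-1,2).astype(float),.102,K,W)[:,:2].astype(np.float32)
e=cv2.fitEllipse(cv2.convexHull(w*1000)); print("can",e); o,r=cv2.minEnclosingCircle(w*1000); print(o,r)
# lid: predicted outline vs bright extents
a=np.linspace(0,2*np.pi,200)
for oy in (0,.0015,.003):
  for z in (.0098,):
    q=proj(np.c_[.033*np.cos(a),oy+.033*np.sin(a),z+0*a],K,t); b=proj(np.c_[.033*np.cos(a),oy+.033*np.sin(a),z+.015+0*a],K,t)
    print(oy,"top x",q[:,0].min().round(1),q[:,0].max().round(1),"row",q[q[:,0].argmin(),1].round(1),"top row",q[:,1].min().round(1),"skirt row",b[:,1].min().round(1))
col=im.min(2); print("col 285",col[175:215,285].tolist()); print("row 262",col[262,185:205].tolist(),col[262,300:325].tolist()); 
b=proj([[0,.0015,.0098]],K,t);print(b)
```

```text
(188, 33, 95, 101) ((234.94476318359375, 82.91919708251953), (94.61683654785156, 100.5698013305664), 169.64808654785156)
can ((486.19464111328125, 160.56954956054688), (58.72214126586914, 59.020225524902344), 94.07108306884766)
(486.14239501953125, 160.64476013183594) 29.657283782958984
0 top x 191.8 316.2 row 247.2 top row 190.9 skirt row 182.1
0.0015 top x 192.0 316.0 row 249.7 top row 193.7 skirt row 184.8
0.003 top x 192.2 315.8 row 252.2 top row 196.6 skirt row 187.4
col 285 [47, 48, 50, 48, 49, 47, 49, 48, 54, 51, 50, 53, 53, 56, 58, 53, 57, 60, 82, 117, 145, 153, 150, 151, 150, 168, 210, 233, 237, 238, 237, 236, 237, 238, 237, 237, 237, 238, 237, 237]
row 262 [41, 40, 41, 43, 42, 41, 42, 44, 74, 118, 142, 146, 144, 145, 143, 145, 144, 147, 144, 145] [235, 235, 235, 235, 235, 234, 235, 236, 234, 236, 235, 237, 233, 193, 114, 63, 55, 58, 56, 56, 53, 59, 54, 56, 52]
[[253.9887371  252.25361109]]
```

```bash
python3 go.py .4862 .1606 .14 -94 0 1.6 9.8
```

```text
27.75 [ 0.018  -0.0181 -0.9997] F [0.7 0.3 0.2] w 0.0128 T [0.01 0.05 0.02]
lid top [0.4012 0.1554 0.1603]
shift [-1.22 -8.39  2.18] turn -0.49 tcp [0.4027 0.1554 0.1702] q6 1.99
```

Emit:
carry_out(commands=[[[-0.4,-2.5,0],-0.5],[[-0.4,-3.2,0],0],[[-0.4,-2.4,0.5],0]])

```text
clock: 28.12
eef_pos: [0.4865, 0.1578, 0.1665]
ee_rot: [-2.136, 2.301, -0.041]
force: [-0.1, 0.8, -0.5]
grip_width: 0.0123
```

```bash
python3 go.py .4862 .1606 .13 -94 0 1.6 9.8
```

```text
28.23 [ 0.018  -0.0188 -0.9997] F [-0.2  0.6  0. ] w 0.0125 T [ 0.04  0.05 -0.07]
lid top [0.4854 0.1576 0.156 ]
shift [-0.35 -0.01  2.59] turn -0.3 tcp [0.4868 0.1577 0.1658] q6 1.94
```

Emit:
carry_out(commands=[[[-0.35,0,1.0],0],[[0,0,1.0],0]])

```text
clock: 28.48
eef_pos: [0.487, 0.1596, 0.145]
ee_rot: [-2.133, 2.305, -0.041]
force: [0.3, 0.1, -0.6]
grip_width: 0.0129
```

```bash
python3 go.py .4862 .1606 .123 -94 0 1.6 9.8
```

```text
28.57 [ 0.0149 -0.0197 -0.9997] F [ 0.7 -0.7 -0.7] w 0.0125 T [0.03 0.03 0.02]
lid top [0.4843 0.1593 0.134 ]
shift [-0.17 -0.16  1.1 ] turn -0.42 tcp [0.4857 0.1594 0.1439] q6 1.94
```

Emit:
carry_out(commands=[[[-0.17,-0.17,0.6],0],[[0,-0.05,0.4],0]])

```text
clock: 28.82
eef_pos: [0.4878, 0.1609, 0.1336]
ee_rot: [2.133, -2.303, 0.039]
force: [0.5, -1.0, 0.1]
grip_width: 0.0127
```

```bash
python3 go.py .4862 .1606 .117 -94 0 1.6 9.8
```

```text
28.93 [ 0.0149 -0.0197 -0.9997] F [ 0.  -0.6 -0.9] w 0.0125 T [ 0.03 -0.03 -0.  ]
lid top [0.4863 0.1607 0.1237]
shift [0.   0.02 0.67] turn -0.39 tcp [0.4877 0.1608 0.1335] q6 1.95
```

Emit:
carry_out(commands=[[[0,0,0.4],0],[[0,0,0.4],0],[[0,0,0.3],0]])

```text
clock: 29.3
eef_pos: [0.488, 0.1609, 0.1227]
ee_rot: [2.133, -2.303, 0.038]
force: [-2.1, 0.6, 0.4]
grip_width: 0.0121
```

```bash
python3 go.py .4862 .1606 .108 -94 0 1.6 9.8
```

```text
29.4 [ 0.0147 -0.0193 -0.9997] F [-1.4  0.5 -0.3] w 0.0122 T [ 0.1   0.25 -0.03]
lid top [0.4862 0.1608 0.1124]
shift [0.01 0.01 0.44] turn -0.39 tcp [0.4877 0.1609 0.1222] q6 1.95
```

Over the rim with negligible force. Push home, release, then press on the bar top.

Emit:
carry_out(commands=[[[0,0,0.4],0],[[0,0,0.25],0]])

```text
clock: 29.65
eef_pos: [0.4886, 0.1611, 0.1169]
ee_rot: [2.134, -2.304, 0.039]
force: [-4.3, -0.3, 15.8]
grip_width: 0.0127
```

```bash
python3 go.py .4862 .1606 .108 -94 0 1.6 9.8
```

```text
29.75 [ 0.0163 -0.0186 -0.9997] F [-2.7  0.1  8.1] w 0.0125 T [0.08 0.59 0.  ]
lid top [0.4872 0.1611 0.1072]
shift [ 0.06  0.09 -0.08] turn -0.4 tcp [0.4886 0.1611 0.117 ] q6 1.95
```

Emit:
carry_out(commands=[[[0,0,0],0],[[0,0,0],0],[[0,0,-1.5],0],[[0,0,-2],0]], grip=0.4)

```text
clock: 30.25
eef_pos: [0.4877, 0.1612, 0.1518]
ee_rot: [2.133, -2.303, 0.039]
force: [0.2, 0.5, -0.2]
grip_width: 0.0342
```

Emit:
carry_out(commands=[[[0,0,0],0],[[0,0,0],0],[[0,0,0],0]], grip=0.0)

```text
clock: 30.62
eef_pos: [0.4892, 0.1616, 0.1538]
ee_rot: [-2.134, 2.303, -0.042]
force: [-1.2, 0.9, -0.1]
grip_width: -0.0004
```

```bash
python3 go.py .4862 .1606 .132 -94 0 0 0
```

```text
30.73 [ 0.0186 -0.0189 -0.9996] F [-0.3  0.2 -0.8] w -0.0001 T [0.04 0.03 0.  ]
lid top [0.489  0.1615 0.1536]
shift [0.08 0.31 2.15] turn -0.38 tcp [0.489  0.1615 0.1536] q6 1.95
```

Emit:
carry_out(commands=[[[0.1,0.3,1.0],0],[[0,0,0.6],0],[[0,0,0.5],0],[[0,0,0.5],0]])

```text
clock: 31.22
eef_pos: [0.4892, 0.1612, 0.132]
ee_rot: [-2.131, 2.3, -0.045]
force: [-9.6, -2.0, 44.4]
grip_width: 0.0001
```

```bash
python3 go.py .4862 .1606 .132 -94 0 0 0
```

```text
31.32 [ 0.0255 -0.0169 -0.9995] F [-6.8 -1.  26.8] w 0.0005 T [-0.31  1.19 -0.01]
lid top [0.4898 0.1613 0.1324]
shift [0.1  0.35 0.03] turn -0.39 tcp [0.4898 0.1613 0.1324] q6 1.95
```

Emit:
carry_out(commands=[[[0,0,-1],0],[[0,0,-3],0],[[0,2,-3],0],[[0,4,-3],0],[[0,2,-2],0]])

```text
clock: 31.95
eef_pos: [0.4055, 0.1693, 0.2521]
ee_rot: [-2.129, 2.303, -0.045]
force: [0.3, 0.7, 0.4]
grip_width: -0.0002
```

```bash
python3 go.py .4862 .1606 .132 -94 0 0 0
python3 - <<'E'
from h import *
wrist("w11")
ims=[]
for c in ("wrist","side"):
  d=snapshot(c); ims.append(d["pixels"])
  for l in ["can_square","lid_square","can_round","lid_round","lid_oblong","mortar","bottle_tall","bottle_small"]:
    for r in place_of(c,l)[:1]: print(c,l,np.round(r['position'],4),round(r['p'],2))
v=ims[1]; cv2.imwrite("pics/final.png",np.hstack([cv2.resize(ims[0],(400,300)),cv2.resize(v,(400,300))]))
E
```

```text
32.05 [ 0.0267 -0.016  -0.9995] F [ 0.3 -0.5  0.1] w 0.0002 T [ 0.06 -0.07 -0.03]
lid top [0.4066 0.1698 0.2535]
shift [ 0.14 -7.66 12.37] turn -0.44 tcp [0.4066 0.1698 0.2535] q6 2.01
wrist lid_square [0.4729 0.3342 0.0737] 0.61
wrist lid_round [0.4887 0.1629 0.0923] 0.87
wrist mortar [ 0.3971 -0.0371 -0.0004] 0.72
side can_square [0.4694 0.3339 0.0022] 0.84
side lid_square [0.4783 0.3345 0.0704] 0.96
side can_round [0.4839 0.1596 0.0026] 0.8
side lid_round [0.4855 0.1578 0.0874] 0.69
side lid_oblong [ 0.593  -0.2781  0.0518] 0.6
side mortar [ 0.399  -0.0346 -0.0024] 0.76
side bottle_tall [ 0.6671  0.1946 -0.0031] 0.85
side bottle_small [0.6895 0.3627 0.0008] 0.57
```

View pics/final.png

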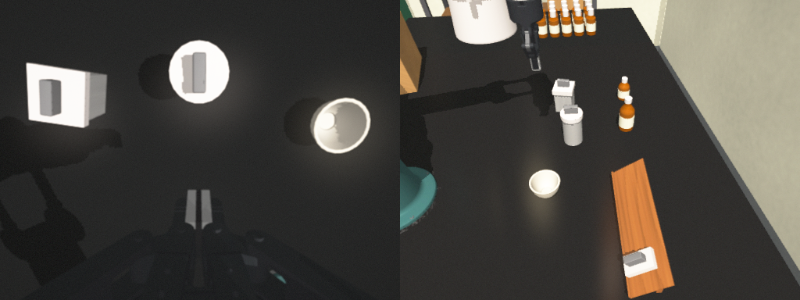

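```bash
python3 -c "
from bench import *
print(job_done())"
```

```text
the job is handed in; nothing more can be done
None
```

The square lid is on the square canister and the round lid is on the round one, both pushed home. I handed the job in at about 32 s of the 72 s.

The gripper could not tilt to match the slope. So I took each lid off the rack by its bar, set it flat on the bench and gripped it again level. I then lowered it onto its canister, using the wrist camera to find the rim, and pressed on the bar with closed fingers.

**Fully home:** at about 45 N of pressing, the fingertips stood at 0.112 m on the square lid and 0.132 m on the round one. Those are the bar-top heights for lids fully home.

**Centring and level:** the last pictures show both lids seated and level. I did not measure the final centring directly; the fit leaves only about 1.5 mm of play. The trained networks, good to about 4 mm, put lid and canister origins up to 9 mm apart in the side view. I took that as network error.

**Everything else:** canisters, bottles, mortar and oblong lid read within about 5 mm of their first positions, and the gripper is clear of everything. The top camera missed the square can and its lid in the one mid-job check. In the last wrist view the networks did not report the canisters, the bottles or the oblong lid, so those final readings come from the side camera only.

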